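Lay out a repair order on the dispatch board

TASK

Lay out the repair order on the grey board. Put the two single cartons side by side on top of the taped pair of cartons, turned crosswise to it so that the layers interlock and the edges of the stack are even; stand the transformer midway between that stack and the finned heat sink, in line with both; and stand the black relay directly behind the heat sink (on the side away from the robot) with a gap of about 25 mm. Have the transformer and relay upright and squared up with the board, and leave the taped pair and the heat sink where they are.

Things in the scene. Friction and masses are not known exactly. Their poses are not given: they have to be found in the camera images.
- board: Flat grey plastic dispatch board, fixed to the bench, 200 mm (its x) by 320 mm (its y) and 4 mm thick, so its top is 4 mm above its origin. Origin: centre of the underside. Its x axis points away from the robot (turned up to 0.25 rad), y to the left, z up. The taped pair and the heat sink stand on it, their centres at x = -35 mm and y = +110 and -110 mm in its frame; either may be the left one.
- pair: First layer of the stack: two brown cartons standing side by side and taped together into one block, 66 mm (x) by 67 mm (y) by 40 mm high, about 0.5 kg. The long sides of its two cartons and the seam between them run along its x; a pale strip runs along the top of each and one pale tape band goes around both, across the seam. Origin: centre of the underside; z up. It stands on the board, x axis roughly along the board's x (within 0.12 rad). It is not to be moved.
- heatsink: Plain aluminium heat sink with eight upright fins running along its x, 60 mm (x) by 70 mm (y) by 32 mm high, 0.4 kg, standing on the board with the same axes as the board. Origin: centre of the underside. It is not to be moved.
- carton_a: Single brown carton, 66 mm (x) by 33 mm (y) by 40 mm high, about 0.12 kg, standing loose on the bench at some yaw. Origin: centre of the underside; x along its length, z up. A strip of pale tape runs along its top. Identical to and interchangeable with carton_b. Two of them side by side fill the top of the taped pair, so each is best held by its two ends, across the 66 mm.
- carton_b: Second single brown carton, same as carton_a in every way: 66 mm (x) by 33 mm (y) by 40 mm high, origin at the centre of the underside.
- transformer: Mains transformer, about 0.45 kg: a dark steel core block 56 mm (x) by 28 mm (y) by 46 mm high with a copper-coloured winding that bulges out of both its broad sides (46 mm over the winding along y, 34 mm along x, from 8 to 38 mm above the underside). Flat core ends at x = +-28 mm, good to grip across the 56 mm. Origin: centre of the underside; z up.
- relay: Black power relay, a plain block 44 mm (x) by 36 mm (y) by 28 mm high with four small brass blades standing 7 mm out of its top, about 0.09 kg. Origin: centre of the underside; z up.
Mind the look-alikes: they are no part of the job. What is shaped like the carton_b but purple is not meant.

How it is judged:
At the end, for the whole second after the job is handed in: At rest: cartons flat on the pair, crosswise within 0.17 rad, 10-27 mm either side of its centre in x, within 10 mm in y; transformer within 15 mm of midway; relay centre 56-96 mm behind heat sink's, 15 mm sideways; both upright on the board, square within 0.2 rad; pair, sink moved under 15 mm (y of carton_a in the frame of pair between -0.01 and 0.01 m and z of carton_a in the frame of pair between 0.036 and 0.044 m and angle between the x axis of each of carton_a, carton_b and the y axis of pair, either way round below 0.17 rad and angle between each of carton_a, carton_b, transformer, relay's own z axis and vertical below 0.1 rad and y of carton_b in the frame of pair between -0.01 and 0.01 m and z of carton_b in the frame of pair between 0.036 and 0.044 m and ((x of carton_a in the frame of pair between 0.01 and 0.027 m and x of carton_b in the frame of pair between -0.027 and -0.01 m) or (x of carton_b in the frame of pair between 0.01 and 0.027 m and x of carton_a in the frame of pair between -0.027 and -0.01 m)) and x of transformer in the frame of board between -0.05 and -0.02 m and y of transformer in the frame of board between -0.015 and 0.015 m and x of relay in the frame of heatsink between 0.056 and 0.096 m and y of relay in the frame of heatsink between -0.015 and 0.015 m and z of transformer in the frame of board between 0.001 and 0.007 m and (angle between the x axis of transformer and the x axis of board, either way round below 0.2 rad or angle between the x axis of transformer and the y axis of board, either way round below 0.2 rad) and z of relay in the frame of board between 0.001 and 0.007 m and (angle between the x axis of relay and the x axis of board, either way round below 0.2 rad or angle between the x axis of relay and the y axis of board, either way round below 0.2 rad) and distance of each of pair, heatsink from where it was at the start of the episode below 0.015 m and angle between each of pair, heatsink's own z axis and vertical below 0.06 rad and linear speed of each of carton_a, carton_b, transformer, relay, pair, heatsink below 0.02 m/s and angular speed of each of carton_a, carton_b, transformer, relay, pair, heatsink below 0.2 rad/s); the robot touches nothing.
It fails at once if the taped pair or the heat sink is pushed more than 30 mm away or tipped over (distance of any of pair, heatsink from where it was at the start of the episode above 0.03 m or angle between any of pair, heatsink's own z axis and vertical above 0.4 rad).
It also fails if it takes over 112 s, if anything falls off the work surface, if the arm or the gripper's body presses on something with over 40 N, if the wrist force passes 120 N, or if a joint passes its speed limit or range.

ROBOT

A 6-joint arm with a two-finger parallel gripper is mounted at the origin on the work surface. World frame = base frame: x ahead of the robot, y to its left, z up, the work surface at z = 0. Lengths are in m, angles in rad, forces in N, time in s.
With the tool pointing down it reaches from about 0.4 to 0.825 m from the base axis. Payload 7 kg.
Tool frame: the origin (TCP) lies between the finger pads; the fingertips stand 8 mm ahead of it and the grasp point (between the pads) lies 11 mm behind it (arm.finger_overhang is the distance from the TCP to the fingertips, in m); z points along the fingers, y is the line along which they close (so a half turn about z gives the same grasp; the last joint's range is limited). The gripper opens to 88 mm and grips with 3 to 60 N. Pads are 19 mm wide; open, the fingers measure 130 mm over their backs; the gripper's body (78 mm by 193 mm) begins 47 mm behind the grasp point.
Start: joints at [-0.861, 0.359, 0.012, 0, -1.224, -0.288], TCP at [0.276, -0.616, 0.21] pointing down, gripper open.
Joint ranges: [-3.07, 3.07], [-1.43, 2.12], [-1.02, 1.25], [-3.03, 1.67], [-3.05, -0], [-3.03, 3.03]. Speed limits (rad/s): [2.39, 2.39, 3.01, 3.14, 3.14, 3.14].

INTERFACE

Orientations are given as [roll, pitch, yaw] about the fixed x, y, z axes, in that order (R = Rz(yaw) Ry(pitch) Rx(roll)).
In Python, from station import arm gives the robot as it stands.
- The arm moves only by the tool move_arm, never from a script. Its argument "rows" is text: rows parted by semicolons, each of 7 numbers parted by spaces: the turn, a rotation vector about the tool's x, y, z in degrees, then the shift along the tool's x, y, z in m, then the finger opening in m, from 0 to 0.0876. A call has 1 to 8 rows; each row shifts and turns the commanded pose from where the row before left it, along the tool's axes as they then stand; what a row does not reach is not made up. A row lasts 1/8 s, in which the tool goes at most 62.5 mm and 10.7 degrees, less where a joint would pass 70% of its speed; a pose out of reach is approached as far as the arm can. A call is refused whole if a number of a shift passes 0.0625 or a number of a turn 10.7, either way. A call with a gripper value outside its range is refused whole. The fingers move at their own pace and stop on an object; "squeeze" is the grip in N (left out, the last holds). Time passes only in rows, so rows that do not move let the fingers close. It gives the time, the measured TCP pose, the force, the opening and the grip force at its end, in the units of the state.
- arm.get_state(): the state, without advancing time (a new reading comes with each control period).
- arm.grab_frame(name): name is "scene" or "side" or "wrist"; returns (picture, depth): 420x560x3 uint8, blue, green, red; 420x560 float32, m along the optical axis (not along the pixel's ray), 0 where there is no reading.
- arm.camera_model(name): a dict with "mtx" (3x3 intrinsics, pixels), "camera_from_world" (4x4, takes a point from world to camera coordinates); the wrist camera has in their place "mount" (4x4, takes a point from camera to tool coordinates, whose origin is the TCP and whose axes are the flange's). Camera axes: x right, y down, z forward; pixel columns grow to the right and rows downward; lengths in m; the calibration is good to about 2 mm. A picture is of the moment at which its call begins: read the wrist's pose just before it. camera_model takes no time and is no camera call.
- arm.job_done(): hands the job in; it is judged then, once.
The state is a dict: "t": time; "q": joint angles; "qd": joint speeds; "joint_efforts": joint torques, N m; "eef_pos": TCP position; "ee_rot": TCP orientation; "force": force on the tool from outside, world axes, zero at the start; "moment": the same for the moment, N m; "width": finger opening in m; "gripper_force": force on a finger pad.
Only numpy, scipy, OpenCV 4.12 (cv2) and the standard library are available. Lean on these libraries where they do the work, as an engineer would, in place of code of your own. Each camera call takes 0.05 s, during which the arm holds its last target. There are 200 camera calls.

## Working session

There is one attempt and no reset: what is moved stays moved. The work goes in short steps, Python scripts to look and compute and a tool call to move; the robot and the scene stay as the last step left them, time stands still between calls to the robot, and variables do not carry over. Pictures are saved under pics/ and viewed, at most 14 in all, crops included, and the job is handed in when it is done.

Besides the shell and the picture viewer there is one more tool, called by a JSON object that holds its "name" and its "arguments", one argument or row to a line. move_arm: Moves the arm, as the interface text tells. Its arguments: {"type":"object","properties":{"rows":{"type":"string"},"squeeze":{"type":"number"}},"required":["rows"]}

```bash
ls; mkdir -p pics; cat > h.py <<'E'
import numpy as np,cv2
from station import arm
from scipy.spatial.transform import Rotation as R
def cam(n):
    m=arm.camera_model(n);K=np.array(m["mtx"])
    if n=="wrist":
        s=arm.get_state();T=np.eye(4);T[:3,:3]=R.from_euler("xyz",s["ee_rot"]).as_matrix();T[:3,3]=s["eef_pos"]
        return K,T@np.array(m["mount"])
    return K,np.linalg.inv(np.array(m["camera_from_world"]))
def grab(n):
    K,T=cam(n);p,d=arm.grab_frame(n);return p,d,K,T
def cloud(d,K,T):
    v,u=np.indices(d.shape);P=np.stack([(u-K[0,2])/K[0,0]*d,(v-K[1,2])/K[1,1]*d,d],-1)
    W=P@T[:3,:3].T+T[:3,3];W[d==0]=np.nan;return W
def ray(u,v,z,K,T):
    r=T[:3,:3]@np.linalg.solve(K,[u,v,1.]);return T[:3,3]+r*(z-T[2,3])/r[2]
E
python3 - <<'E'
from h import *
print(arm.get_state())
for n in("scene","side"):
    p,d,K,T=grab(n);cv2.imwrite(f"pics/{n}0.png",p);np.savez(f"{n}0.npz",p=p,d=d,K=K,T=T);print(n,T.round(3))
print(arm.camera_model("wrist"))
E
```

```text
pics
{'t': 0.0, 'q': array([-8.60896784e-01,  3.59422208e-01,  1.10185118e-02, -3.28126438e-04,
       -1.22411753e+00, -2.88087645e-01]), 'qd': array([-0.00155688, -0.00010756, -0.00177068,  0.00059356, -0.00143566,
       -0.00058087]), 'joint_efforts': array([-1.19537628e-03, -5.82718670e+01,  2.93055439e+01,  6.99739069e+00,
        6.70002846e-03, -2.31056301e-04]), 'eef_pos': array([ 0.27608294, -0.61536221,  0.2087863 ]), 'ee_rot': array([ 3.13985120e+00, -1.94379064e-04, -2.71989234e+00]), 'force': array([ 0.28595694,  0.30061188, -0.23757189]), 'moment': array([-0.00124752, -0.03241706,  0.02772054]), 'gripper_force': 0.0, 'width': 0.0874950889670796}
scene [[ 0.846  0.378 -0.375  1.011]
 [ 0.533 -0.595  0.602 -0.867]
 [ 0.005 -0.709 -0.705  1.017]
 [ 0.     0.     0.     1.   ]]
side [[-0.98  -0.103  0.172  0.269]
 [-0.2    0.521 -0.83   1.081]
 [-0.004 -0.848 -0.531  0.751]
 [ 0.     0.     0.     1.   ]]
{'mtx': array([[376.7925389 ,   0.        , 283.24289203],
       [  0.        , 376.7925389 , 203.18176175],
       [  0.        ,   0.        ,   1.        ]]), 'mount': array([[ 7.75243653e-04, -9.60554278e-01, -2.78091493e-01,
         7.53927575e-02],
       [ 9.99999416e-01,  5.35219858e-04,  9.39027199e-04,
        -9.44957397e-04],
       [-7.53146504e-04, -2.78092059e-01,  9.60554132e-01,
        -1.75676785e-01],
       [ 0.00000000e+00,  0.00000000e+00,  0.00000000e+00,
         1.00000000e+00]])}
```

View pics/scene0.png

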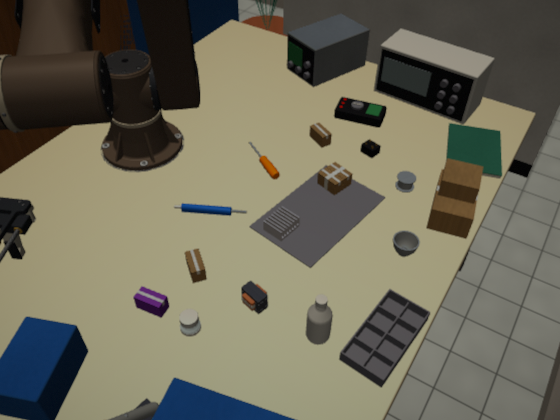

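View pics/side0.png

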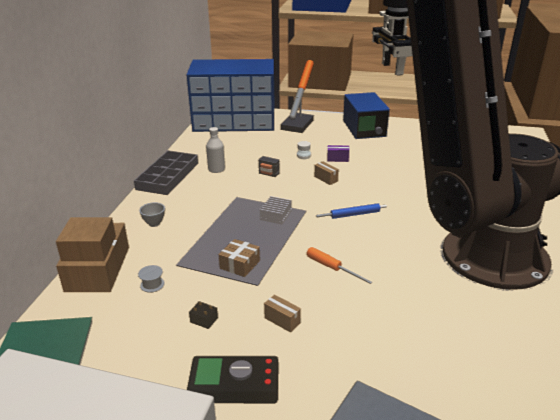

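Scene: the single brown cartons are at (320,133) and (195,264). The purple decoy is at (151,301), the transformer at (255,296) and the relay at (370,148). The taped pair is at (335,177), so it is on the left, and the heat sink is at (282,221).

```bash
python3 - <<'E'
from h import *
F=np.load("scene0.npz");S=np.load("side0.npz")
B={"cA":((320,133),(282,313)),"cB":((195,264),(326,173)),"tr":((255,296),(269,167)),"rel":((370,148),(204,314)),"pair":((335,177),(240,258)),"hs":((282,221),(276,210))}
for nm,c in B.items():
    for f,(u,v),t in((F,c[0],"scene"),(S,c[1],"side")):
        W=cloud(f["d"],f["K"],f["T"]);w=W[v-25:v+26,u-25:u+26].reshape(-1,3);w=w[~np.isnan(w[:,0])]
        lo=.012
        c0=np.nanmedian(W[v-2:v+3,u-2:u+3].reshape(-1,3),0)
        w=w[(w[:,2]>lo)&(np.hypot(*(w-c0)[:,:2].T)<.06)];zt=np.percentile(w[:,2],97)
        top=w[w[:,2]>zt-.008];r=cv2.minAreaRect((top[:,:2]*1000).astype(np.float32))
        print(nm,t,"zt %.3f"%zt,"rect",np.round(r[0],1),np.round(r[1],1),round(r[2],1),len(top))
# board
for f,t in((F,"scene"),(S,"side")):
    p=f["p"];h=cv2.cvtColor(p,cv2.COLOR_BGR2HSV);W=cloud(f["d"],f["K"],f["T"])
    u,v=((330,220) if t=="scene" else (230,230));print(t,h[v,u],W[v,u])
    m=((np.abs(h.astype(int)-h[v,u].astype(int))<[40,30,25]).all(-1)).astype(np.uint8)
    n,l,st,_=cv2.connectedComponentsWithStats(m)
    w=W[l==l[v,u]];w=w[(np.abs(w[:,2]-.004)<.006)]
    r=cv2.minAreaRect((w[:,:2]*1000).astype(np.float32));print("board",r,len(w))
a=cv2.resize(F["p"][100:200,280:420],None,fx=4,fy=4);b=cv2.resize(F["p"][210:320,130:290],None,fx=3.5,fy=3.5)
b=cv2.copyMakeBorder(b,0,0,0,0,0);H=max(a.shape[0],b.shape[0]);H=400
cv2.imwrite("pics/crop.png",np.hstack([cv2.resize(a,(400,286)),cv2.resize(b,(400,286))]))
E
```

```text
cA scene zt 0.043 rect [435.3 300.9] [37.1 70.5] 63.3 176
cA side zt 0.042 rect [432.6 302. ] [36.4 68.1] 63.3 469
cB scene zt 0.043 rect [ 430.8 -290.1] [33.1 71.5] 52.1 335
cB side zt 0.043 rect [ 426.  -289.6] [40.9 68.5] 48.6 163
tr scene zt 0.049 rect [ 598.  -294.1] [40.9 58.8] 73.7 308
tr side zt 0.048 rect [ 594.  -290.5] [34.9 57. ] 83.3 124
rel scene zt 0.033 rect [587.4 326.6] [41.7 46.3] 80.4 125
rel side zt 0.033 rect [583.6 331. ] [39.1 46.3] 73.8 302
pair scene zt 0.048 rect [564.  148.9] [74.1 70.8] 75.4 435
pair side zt 0.046 rect [560.4 149.4] [71.6 68.2] 75.8 582
hs scene zt 0.039 rect [529.  -68.5] [73.5 62.9] 82.1 361
hs side zt 0.038 rect [526.3 -65.9] [74.2 61.9] 82.6 366
scene [160   9  85] [0.62239134 0.02015039 0.00791485]
board ((581.1929931640625, 35.58961486816406), (319.7964782714844, 197.62594604492188), 80.63725280761719) 4991
side [165   9 115] [0.62192011 0.01882745 0.00277529]
board ((578.4659423828125, 37.69459533691406), (321.6578674316406, 199.20188903808594), 80.58078002929688) 4464
```

View pics/crop.png

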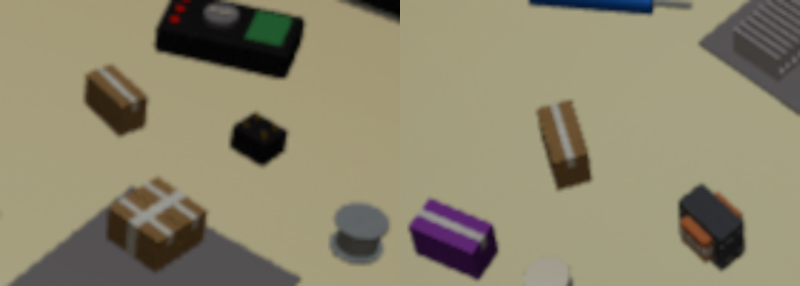

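The crop confirms it: the brown cartons are the ones wanted, and the purple one is the decoy. All measured sizes and heights fit the description (the pair and heat sink agree with the board pose to about 2 mm). First move: to above the transformer.

{"name": "move_arm", "arguments": {
  "rows": "0 0 -10.7 0 0 0 0.0876;0 0 -10.7 0 0 0 0.0876;0 0 -10.7 0 0 0 0.0876;0 0 -10.7 0 0 0 0.0876;0 0 -10.7 0 0 0 0.0876",
  "squeeze": 30
}}

```text
t: 0.72
eef_pos: [0.2762, -0.6155, 0.2092]
ee_rot: [3.141, 0.001, -1.78]
force: [-0.2, 0.7, -0.2]
width: 0.0875
gripper_force: 0.0
```

{"name": "move_arm", "arguments": {
  "rows": "0 0 0 -0.048 -0.031 0 0.0876;0 0 0 -0.048 -0.031 0 0.0876;0 0 0 -0.048 -0.031 0 0.0876;0 0 0 -0.048 -0.031 0 0.0876;0 0 0 -0.048 -0.031 0 0.0876;0 0 0 -0.048 -0.031 0 0.0876;0 0 0 -0.048 -0.031 0 0.0876;0 0 0 -0.048 -0.031 0 0.0876"
}}

```text
t: 1.72
eef_pos: [0.6016, -0.2921, 0.2095]
ee_rot: [3.141, 0.0, -1.786]
force: [1.5, -1.6, -0.0]
width: 0.088
gripper_force: 0.0
```

```bash
cat >> h.py <<'E'
def plan(x,y,z,yawdeg):
    "needed tool-z turn (deg, nearest half turn) then shift in tool axes after the turn (z down)"
    s=arm.get_state();p=s["eef_pos"];r=np.degrees(s["ee_rot"][2])
    dw=(yawdeg-r+90)%180-90;a=np.radians(r+dw);d=np.array([x,y])-p[:2]
    print("t %.2f pos %s yaw %.1f | turn %.1f shift x %.4f y %.4f z %.4f"%(s["t"],p.round(4),r,-dw,d@[np.cos(a),np.sin(a)],d@[np.sin(a),-np.cos(a)],p[2]-z))
def look(zmin,zmax,name=None,rad=.06,c=None):
    "outline of what lies between two heights near the tool, wrist camera"
    p,d,K,T=grab("wrist");W=cloud(d,K,T);q=arm.get_state()["eef_pos"][:2] if c is None else np.array(c)
    m=((W[...,2]>zmin)&(W[...,2]<zmax)&(np.hypot(W[...,0]-q[0],W[...,1]-q[1])<rad)).astype(np.uint8)
    m=cv2.morphologyEx(m,cv2.MORPH_OPEN,np.ones((3,3)))
    n,l,st,_=cv2.connectedComponentsWithStats(m)
    k=1+st[1:,4].argmax();w=W[l==k];r=cv2.minAreaRect((w[:,:2]*1000).astype(np.float32))
    (wd,ht),a=r[1],r[2];a=a if wd>ht else a+90
    print("centre",np.round(r[0],1),"size",np.round(sorted(r[1])[::-1],1),"long axis yaw %.1f"%((a+90)%180-90),"z50 %.4f"%np.median(w[:,2]),"n",len(w))
    if name:cv2.imwrite(f"pics/{name}.png",p)
    return r[0],(a+90)%180-90
E
python3 - <<'E'
from h import *
c,a=look(.041,.06,"tr1"); look(.015,.06)
plan(c[0]/1e3,c[1]/1e3,.013,a+90)
E
```

```text
centre [ 595.8 -292.4] size [55.7 28.6] long axis yaw -13.5 z50 0.0468 n 1863
centre [ 595.7 -292.8] size [55.7 46.5] long axis yaw -11.9 z50 0.0463 n 2685
t 1.82 pos [ 0.6038 -0.2898  0.2086] yaw -102.1 | turn 1.5 shift x 0.0045 y 0.0071 z 0.1956
```

View pics/tr1.png

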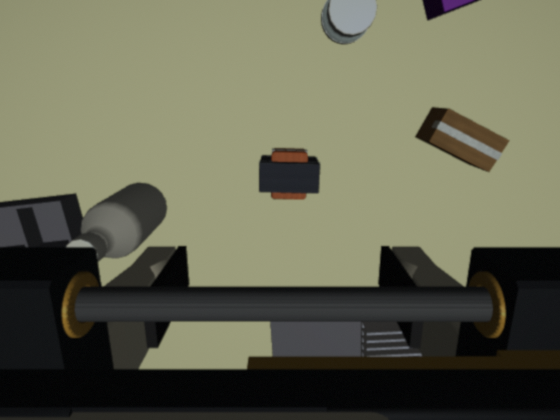

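The transformer is at (289,174), and its 55.7×28.6 core fits. The bottle at (130,215) may lie under the gripper body, so I'll check the clearance.

```bash
python3 - <<'E'
from h import *
f=np.load("scene0.npz");W=cloud(f["d"],f["K"],f["T"])[290:345,295:340].reshape(-1,3)
g=np.load("side0.npz");W=np.vstack([W,cloud(g["d"],g["K"],g["T"])[125:175,200:232].reshape(-1,3)])
W=W[(W[:,2]>.02)&(W[:,2]<.2)];a=np.radians(-103.5);d=W[:,:2]-[.5958,-.2924]
for lo,hi in((.02,.06),(.06,.2)):
    k=(W[:,2]>lo)&(W[:,2]<hi);X=d[k]@[np.cos(a),np.sin(a)];Y=d[k]@[np.sin(a),-np.cos(a)]
    print(lo,"x",X.min().round(3),X.max().round(3),"y",Y.min().round(3),Y.max().round(3),W[k,2].max())
plan(.5958,-.2924,.013,-103.5)
E
```

```text
0.02 x -0.071 0.218 y -0.338 -0.123 0.059978182370698074
0.06 x -0.073 -0.015 y -0.181 -0.123 0.1347527207428123
t 1.82 pos [ 0.6038 -0.2898  0.2086] yaw -102.1 | turn 1.4 shift x 0.0044 y 0.0071 z 0.1956
```

{"name": "move_arm", "arguments": {
  "rows": "0 0 1.4 0 0 0 0.0876;0 0 0 0.0044 0.0071 0.04 0.0876;0 0 0 0 0 0.05 0.0876;0 0 0 0 0 0.05 0.0876;0 0 0 0 0 0.04 0.0876;0 0 0 0 0 0.0156 0.0876;0 0 0 0 0 0 0.0876;0 0 0 0 0 0 0.0876"
}}

```text
t: 2.82
eef_pos: [0.5938, -0.2969, 0.0161]
ee_rot: [-3.139, -0.0, -1.811]
force: [0.6, 0.2, 0.1]
width: 0.0878
gripper_force: 0.0
```

{"name": "move_arm", "arguments": {
  "rows": "0 0 0 0 0 0 0.04;0 0 0 0 0 0 0.04;0 0 0 0 0 0 0.04;0 0 0 0 0 0 0.04",
  "squeeze": 35
}}

```text
t: 3.32
eef_pos: [0.5936, -0.2964, 0.0147]
ee_rot: [-3.14, -0.0, -1.81]
force: [1.6, -0.5, 1.9]
width: 0.0556
gripper_force: 35.0
```

{"name": "move_arm", "arguments": {
  "rows": "0 0 0 0 0 -0.05 0.04;0 0 -4.3 0 0 -0.05 0.04;0 0 0 -0.0536 0.0171 0 0.04;0 0 0 -0.0536 0.0171 0 0.04;0 0 0 -0.0536 0.0171 0 0.04;0 0 0 -0.0536 0.0171 0 0.04;0 0 0 -0.0536 0.0171 0 0.04;0 0 0 -0.0536 0.0171 0 0.04"
}}

```text
t: 4.32
eef_pos: [0.5426, 0.0394, 0.1133]
ee_rot: [3.14, -0.001, -1.736]
force: [1.7, -0.2, -5.8]
width: 0.0556
gripper_force: 35.0
```

{"name": "move_arm", "arguments": {
  "rows": "0 0 0 0 0 0 0.04;0 0 0 0 0 0 0.04"
}}

```text
t: 4.58
eef_pos: [0.5433, 0.038, 0.1135]
ee_rot: [3.14, -0.001, -1.734]
force: [0.7, -0.1, -4.4]
width: 0.0555
gripper_force: 35.0
```

```bash
python3 - <<'E'
from h import *
plan(.5448,.0377,.0195,-99.4)
p,d,K,T=grab("wrist");cv2.imwrite("pics/tr2.png",p);print(arm.get_state()["width"])
W=cloud(d,K,T)
q=arm.get_state()["eef_pos"]
# pair top and heat sink top
for nm,c,lo,hi in(("pair",(.562,.15),.036,.055),("hs",(.5275,-.066),.028,.045)):
    m=(np.hypot(W[...,0]-c[0],W[...,1]-c[1])<.055)&(W[...,2]>lo)&(W[...,2]<hi)
    w=W[m];print(nm,len(w)); 
    if len(w)>50: print(cv2.minAreaRect((w[:,:2]*1000).astype(np.float32)))
E
```

```text
t 4.58 pos [0.5433 0.038  0.1135] yaw -99.4 | turn 0.0 shift x 0.0000 y -0.0016 z 0.0940
0.05589964915915834
pair 2937
((559.1561889648438, 138.10235595703125), (32.41272735595703, 68.91302490234375), 80.46028137207031)
hs 3664
((527.7662963867188, -62.714298248291016), (58.070838928222656, 60.14530563354492), 80.60586547851562)
```

View pics/tr2.png

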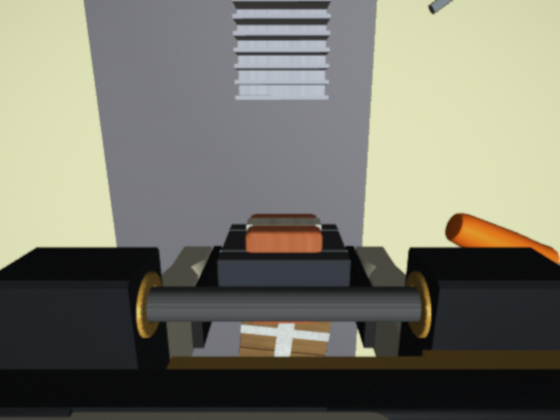

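The transformer is held at (284,255), square to the board and between the heat sink at (281,50) and the pair at (284,335). Lowering it.

{"name": "move_arm", "arguments": {
  "rows": "0 0 0 0 -0.0016 0.04 0.04;0 0 0 0 0 0.03 0.04;0 0 0 0 0 0.015 0.04;0 0 0 0 0 0.007 0.04;0 0 0 0 0 0 0.04;0 0 0 0 0 0 0.04"
}}

```text
t: 5.38
eef_pos: [0.5466, 0.0378, 0.0232]
ee_rot: [-3.14, 0.001, -1.735]
force: [-0.2, -0.3, -5.2]
width: 0.0556
gripper_force: 35.0
```

{"name": "move_arm", "arguments": {
  "rows": "0 0 0 0 0 0.003 0.04;0 0 0 0 0 0 0.04;0 0 0 0 0 0 0.04"
}}

```text
t: 5.75
eef_pos: [0.5458, 0.0376, 0.0193]
ee_rot: [-3.141, 0.0, -1.735]
force: [-0.5, 0.3, -4.4]
width: 0.0559
gripper_force: 35.0
```

{"name": "move_arm", "arguments": {
  "rows": "0 0 0 0 0 0.001 0.04;0 0 0 0 0 0 0.07;0 0 0 0 0 0 0.0876;0 0 0 0 0 0 0.0876;0 0 0 0 0 -0.04 0.0876;0 0 0 0 0 -0.055 0.0876;0 0 0 0 0 -0.055 0.0876;0 0 0 0 0 -0.04 0.0876"
}}

```text
t: 6.75
eef_pos: [0.5463, 0.0377, 0.2111]
ee_rot: [-3.139, 0.001, -1.735]
force: [1.4, -0.6, -1.2]
width: 0.0877
gripper_force: 0.0
```

```bash
python3 - <<'E'
from h import *
look(.043,.06); p,d,K,T=grab("wrist")
plan(.434,.3015,.15,-26.7+90)
plan(.428,-.2898,.15,-40+90)
E
```

```text
centre [546.6  43.1] size [56.  30.9] long axis yaw -9.5 z50 0.0508 n 1890
t 6.85 pos [0.5484 0.0381 0.2136] yaw -99.4 | turn 17.3 shift x -0.1839 y 0.2206 z 0.0636
t 6.85 pos [0.5484 0.0381 0.2136] yaw -99.4 | turn 30.6 shift x 0.3286 y -0.1185 z 0.0636
```

Transformer is placed within 2 mm. Next, the left-hand carton.

{"name": "move_arm", "arguments": {
  "rows": "0 0 8.6 0 0 0 0.0876;0 0 8.7 0 0 0 0.0876;0 0 0 -0.0307 0.0368 0 0.0876;0 0 0 -0.0307 0.0368 0 0.0876;0 0 0 -0.0307 0.0368 0 0.0876;0 0 0 -0.0307 0.0368 0 0.0876;0 0 0 -0.0307 0.0368 0 0.0876;0 0 0 -0.0306 0.0368 0 0.0876"
}}

```text
t: 7.85
eef_pos: [0.4304, 0.3025, 0.2078]
ee_rot: [3.141, -0.0, -2.037]
force: [1.2, -0.0, -0.3]
width: 0.0872
gripper_force: 0.0
```

{"name": "move_arm", "arguments": {
  "rows": "0 0 0 0 0 0 0.0876;0 0 0 0 0 0 0.0876;0 0 0 0 0 0 0.0876"
}}

```text
t: 8.22
eef_pos: [0.4316, 0.3004, 0.208]
ee_rot: [3.142, -0.0, -2.038]
force: [0.7, -0.5, 1.0]
width: 0.0878
gripper_force: 0.0
```

```bash
python3 - <<'E'
from h import *
plan(.434,.3015,.014,-26.7+90)
c,a=look(.034,.05); plan(c[0]/1e3,c[1]/1e3,.015,a+90)
# pair from fixed cams: top fit by averaging
for n in("scene0","side0"):
    f=np.load(n+".npz");W=cloud(f["d"],f["K"],f["T"]);m=(np.hypot(W[...,0]-.562,W[...,1]-.15)<.055)&(W[...,2]>.036)
    print(n,cv2.minAreaRect((W[m][:,:2]*1000).astype(np.float32)))
E
```

```text
t 8.22 pos [0.4316 0.3004 0.208 ] yaw -116.8 | turn -0.1 shift x -0.0020 y -0.0016 z 0.1940
centre [433.9 301.6] size [65.8 33.6] long axis yaw -27.2 z50 0.0408 n 2510
t 8.28 pos [0.4317 0.3004 0.208 ] yaw -116.8 | turn 0.3 shift x -0.0021 y -0.0014 z 0.1930
scene0 ((564.2540283203125, 148.79766845703125), (74.10504913330078, 71.29682922363281), 75.2747573852539)
side0 ((560.3167114257812, 148.64947509765625), (73.14196014404297, 68.26624298095703), 74.43378448486328)
```

{"name": "move_arm", "arguments": {
  "rows": "0 0 0.3 -0.0021 -0.0014 0.04 0.0876;0 0 0 0 0 0.05 0.0876;0 0 0 0 0 0.05 0.0876;0 0 0 0 0 0.04 0.0876;0 0 0 0 0 0.013 0.0876;0 0 0 0 0 0 0.0876;0 0 0 0 0 0 0.0876"
}}

```text
t: 9.15
eef_pos: [0.4345, 0.3034, 0.0168]
ee_rot: [-3.141, 0.003, -2.043]
force: [0.2, 0.2, 0.3]
width: 0.0873
gripper_force: 0.0
```

{"name": "move_arm", "arguments": {
  "rows": "0 0 0 0 0 0 0.05;0 0 0 0 0 0 0.05;0 0 0 0 0 0 0.05;0 0 0 0 0 0 0.05",
  "squeeze": 15
}}

```text
t: 9.65
eef_pos: [0.4337, 0.3029, 0.0157]
ee_rot: [-3.141, 0.001, -2.042]
force: [-1.8, -0.3, 5.7]
width: 0.0659
gripper_force: 15.0
```

```bash
python3 - <<'E'
from h import *
plan(.5625,.1505,.15,-14.5)
E
```

```text
t 9.65 pos [0.4337 0.3029 0.0157] yaw -117.0 | turn 77.5 shift x -0.1628 y -0.1153 z -0.1343
```

{"name": "move_arm", "arguments": {
  "rows": "0 0 0 0 0 -0.05 0.05;0 0 10.5 0 0 -0.05 0.05;0 0 10.5 0 0 -0.05 0.05;0 0 10.5 0 0 -0.04 0.05;0 0 10.5 0 0 0 0.05;0 0 10.5 0 0 0 0.05;0 0 10.5 0 0 0 0.05;0 0 10.5 0 0 0 0.05"
}}

```text
t: 10.65
eef_pos: [0.4332, 0.3024, 0.2048]
ee_rot: [-3.141, -0.001, 2.952]
force: [0.3, 0.5, -1.0]
width: 0.0657
gripper_force: 15.0
```

{"name": "move_arm", "arguments": {
  "rows": "0 0 4 0 0 0 0.05;0 0 0 -0.0476 -0.0231 0 0.05;0 0 0 -0.0476 -0.0231 0 0.05;0 0 0 -0.0476 -0.0231 0 0.05;0 0 0 -0.0476 -0.0231 0 0.05;0 0 0 -0.0476 -0.0231 0 0.05;0 0 0 0 0 0 0.05;0 0 0 0 0 0 0.05"
}}

```text
t: 11.65
eef_pos: [0.6345, 0.1307, 0.2043]
ee_rot: [-3.141, -0.001, 2.887]
force: [0.5, -0.1, -1.4]
width: 0.0658
gripper_force: 15.0
```

```bash
python3 - <<'E'
from h import *
c,a=look(.038,.055,"pair1",c=(.5625,.1505));a=-14.5
plan(c[0]/1e3,c[1]/1e3,.0595,-14.5);plan(c[0]/1e3,c[1]/1e3,.0595,a)
E
```

```text
centre [562.8 149. ] size [67.  66.4] long axis yaw 74.0 z50 0.0449 n 6185
t 11.70 pos [0.6343 0.1313 0.2048] yaw 165.5 | turn -0.0 shift x 0.0737 y -0.0007 z 0.1453
t 11.70 pos [0.6343 0.1313 0.2048] yaw 165.5 | turn -0.0 shift x 0.0737 y -0.0007 z 0.1453
```

View pics/pair1.png

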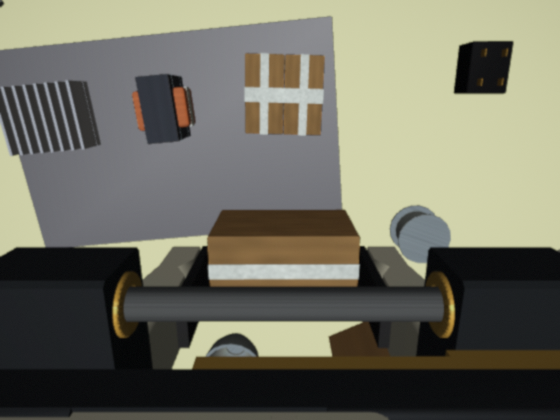

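The pair shows in full at (284,95), 67×66 mm, with its x axis at −16° yaw. The carton is held straight. It goes on the far half first.

{"name": "move_arm", "arguments": {
  "rows": "0 0 1.5 0 0 0 0.05;0 0 0 0.0556 -0.0028 0 0.05;0 0 0 0 0 0.05 0.05;0 0 0 0 0 0.05 0.05;0 0 0 0 0 0.02 0.05;0 0 0 0 0 0.01 0.05;0 0 0 0 0 0 0.05;0 0 0 0 0 0 0.05"
}}

```text
t: 12.7
eef_pos: [0.5814, 0.1443, 0.0765]
ee_rot: [3.14, 0.002, 2.862]
force: [-0.0, -1.0, -1.2]
width: 0.0661
gripper_force: 15.0
```

```bash
python3 - <<'E'
from h import *
plan(.5801,.144,.0605,164)
E
```

```text
t 12.70 pos [0.5814 0.1443 0.0765] yaw 164.0 | turn -0.0 shift x 0.0012 y -0.0006 z 0.0160
```

{"name": "move_arm", "arguments": {
  "rows": "0 0 0 0 0 0.01 0.05;0 0 0 0 0 0.005 0.05;0 0 0 0 0 0 0.05;0 0 0 0 0 0 0.05;0 0 0 0 0 0 0.05"
}}

```text
t: 13.32
eef_pos: [0.5807, 0.1436, 0.0601]
ee_rot: [-3.142, -0.0, 2.862]
force: [-1.0, -0.0, -1.0]
width: 0.0662
gripper_force: 15.0
```

{"name": "move_arm", "arguments": {
  "rows": "0 0 0 0 0 0.0005 0.05;0 0 0 0 0 0 0.068;0 0 0 0 0 0 0.08;0 0 0 0 0 0 0.0876;0 0 0 0 0 -0.04 0.0876;0 0 0 0 0 -0.055 0.0876;0 0 0 0 0 -0.055 0.0876;0 0 0 0 0 0 0.0876"
}}

```text
t: 14.32
eef_pos: [0.5833, 0.1447, 0.2151]
ee_rot: [3.136, 0.007, 2.862]
force: [-0.3, 0.6, -1.9]
width: 0.088
gripper_force: 0.0
```

```bash
python3 - <<'E'
from h import *
look(.076,.095);look(.038,.06,c=(.5628,.149))
plan(.428,-.2898,.21,-40+90)
E
```

```text
centre [580.3 143.3] size [66.  33.1] long axis yaw 73.9 z50 0.0848 n 3150
centre [548.2 153.5] size [67.2 37.3] long axis yaw 72.5 z50 0.0449 n 3134
t 14.43 pos [0.5807 0.1438 0.2102] yaw 164.0 | turn -66.0 shift x 0.4303 y -0.1618 z 0.0002
```

Carton A sits at pair x = +18, y = −1 mm. On to carton B.

{"name": "move_arm", "arguments": {
  "rows": "0 0 -9.4 0 0 0 0.0876;0 0 -9.4 0 0 0 0.0876;0 0 -9.4 0 0 0 0.0876;0 0 -9.4 0 0 0 0.0876;0 0 -9.4 0 0 0 0.0876;0 0 -9.5 0 0 0 0.0876;0 0 -9.5 0 0 0 0.0876"
}}

```text
t: 15.3
eef_pos: [0.5799, 0.1433, 0.2077]
ee_rot: [3.14, -0.003, -2.264]
force: [-0.4, 0.2, 0.3]
width: 0.0876
gripper_force: 0.0
```

{"name": "move_arm", "arguments": {
  "rows": "0 0 0 0.0538 -0.0202 0 0.0876;0 0 0 0.0538 -0.0202 0 0.0876;0 0 0 0.0538 -0.0202 0 0.0876;0 0 0 0.0538 -0.0202 0 0.0876;0 0 0 0.0538 -0.0202 0 0.0876;0 0 0 0.0538 -0.0202 0 0.0876;0 0 0 0.0538 -0.0202 0 0.0876;0 0 0 0.0538 -0.0202 0 0.0876"
}}

```text
t: 16.3
eef_pos: [0.426, -0.2911, 0.2082]
ee_rot: [3.139, -0.001, -2.269]
force: [1.1, 0.2, -0.3]
width: 0.0879
gripper_force: 0.0
```

{"name": "move_arm", "arguments": {
  "rows": "0 0 0 0 0 0 0.0876;0 0 0 0 0 0 0.0876;0 0 0 0 0 0 0.0876"
}}

```text
t: 16.68
eef_pos: [0.4278, -0.2889, 0.2091]
ee_rot: [3.141, -0.0, -2.268]
force: [-0.9, -0.9, -0.8]
width: 0.0879
gripper_force: 0.0
```

```bash
python3 - <<'E'
from h import *
c,a=look(.034,.05,"cb"); plan(c[0]/1e3,c[1]/1e3,.015,a+90)
E
```

```text
centre [ 429.1 -289.9] size [66.5 33.8] long axis yaw -38.3 z50 0.0408 n 2498
t 16.73 pos [ 0.428  -0.2888  0.2093] yaw -129.9 | turn -1.7 shift x 0.0001 y -0.0016 z 0.1943
```

View pics/cb.png

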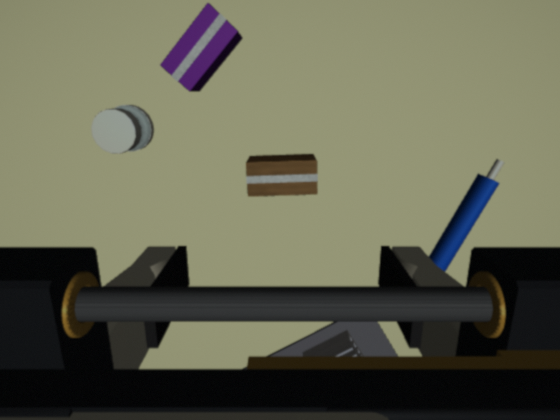

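The brown carton at (282,177) is under the tool. The purple one at (201,48) stays clear of it.

{"name": "move_arm", "arguments": {
  "rows": "0 0 -1.7 0 -0.0016 0.04 0.0876;0 0 0 0 0 0.05 0.0876;0 0 0 0 0 0.05 0.0876;0 0 0 0 0 0.04 0.0876;0 0 0 0 0 0.014 0.0876;0 0 0 0 0 0 0.0876;0 0 0 0 0 0 0.0876"
}}

```text
t: 17.6
eef_pos: [0.4303, -0.291, 0.0172]
ee_rot: [-3.139, 0.001, -2.239]
force: [-0.2, 0.3, 0.5]
width: 0.0874
gripper_force: 0.0
```

{"name": "move_arm", "arguments": {
  "rows": "0 0 0 0 0 0 0.05;0 0 0 0 0 0 0.05;0 0 0 0 0 0 0.05;0 0 0 0 0 0 0.05",
  "squeeze": 15
}}

```text
t: 18.1
eef_pos: [0.4291, -0.291, 0.0163]
ee_rot: [-3.141, 0.0, -2.24]
force: [-1.0, 1.4, 6.2]
width: 0.066
gripper_force: 15.0
```

```bash
python3 - <<'E'
from h import *
plan(.5628-.961*.0158,.149+.276*.0158,.2,164)
E
```

```text
t 18.10 pos [ 0.4291 -0.291   0.0163] yaw -128.3 | turn 67.7 shift x 0.0086 y 0.4598 z -0.1837
```

{"name": "move_arm", "arguments": {
  "rows": "0 0 0 0 0 -0.05 0.05;0 0 9.7 0 0 -0.05 0.05;0 0 9.7 0 0 -0.05 0.05;0 0 9.7 0 0 -0.035 0.05;0 0 9.7 0 0 0 0.05;0 0 9.7 0 0 0 0.05;0 0 9.6 0 0 0 0.05;0 0 9.6 0 0 0 0.05"
}}

```text
t: 19.1
eef_pos: [0.4285, -0.2907, 0.2004]
ee_rot: [3.141, -0.001, 2.856]
force: [0.3, -0.1, -1.6]
width: 0.0659
gripper_force: 15.0
```

{"name": "move_arm", "arguments": {
  "rows": "0 0 0 0.0012 0.0575 0 0.05;0 0 0 0.0012 0.0575 0 0.05;0 0 0 0.0012 0.0575 0 0.05;0 0 0 0.0012 0.0575 0 0.05;0 0 0 0.0012 0.0575 0 0.05;0 0 0 0.0012 0.0575 0 0.05;0 0 0 0.0012 0.0575 0 0.05;0 0 0 0.0011 0.0573 0 0.05"
}}

```text
t: 20.1
eef_pos: [0.5467, 0.1555, 0.2005]
ee_rot: [-3.141, -0.0, 2.862]
force: [0.8, -0.2, -1.1]
width: 0.0659
gripper_force: 15.0
```

{"name": "move_arm", "arguments": {
  "rows": "0 0 0 0 0 0.05 0.05;0 0 0 0 0 0.02 0.05;0 0 0 0 0 0 0.05;0 0 0 0 0 0 0.05;0 0 0 0 0 0 0.05"
}}

```text
t: 20.72
eef_pos: [0.5475, 0.1539, 0.132]
ee_rot: [3.14, 0.002, 2.862]
force: [-1.1, -0.3, -1.6]
width: 0.0658
gripper_force: 15.0
```

```bash
python3 - <<'E'
from h import *
plan(.5628-.961*.0167,.149+.276*.0167,.0605,164)
E
```

```text
t 20.73 pos [0.5475 0.1539 0.132 ] yaw 164.0 | turn -0.0 shift x 0.0006 y -0.0005 z 0.0715
```

{"name": "move_arm", "arguments": {
  "rows": "0 0 0 0.001 -0.0005 0.02 0.05;0 0 0 0 0 0.02 0.05;0 0 0 0 0 0.015 0.05;0 0 0 0 0 0.01 0.05;0 0 0 0 0 0.005 0.05;0 0 0 0 0 0 0.05;0 0 0 0 0 0 0.05"
}}

```text
t: 21.6
eef_pos: [0.5459, 0.1537, 0.0611]
ee_rot: [3.141, 0.0, 2.862]
force: [0.2, -0.1, -1.2]
width: 0.066
gripper_force: 15.0
```

{"name": "move_arm", "arguments": {
  "rows": "0 0 0 0 0 0.001 0.05;0 0 0 0 0 0 0.068;0 0 0 0 0 0 0.08;0 0 0 0 0 0 0.0876;0 0 0 0 0 -0.04 0.0876;0 0 0 0 0 -0.055 0.0876;0 0 0 0 0 -0.055 0.0876;0 0 0 0 0 0 0.0876"
}}

```text
t: 22.6
eef_pos: [0.5481, 0.1546, 0.2148]
ee_rot: [3.135, 0.007, 2.862]
force: [0.5, 0.5, -0.5]
width: 0.0875
gripper_force: 0.0
```

```bash
python3 - <<'E'
from h import *
p,d,K,T=grab("wrist")
look(.076,.095,"stack")
plan(.5855,.329,.21,76)
E
```

```text
centre [563.9 147.9] size [68.7 66.3] long axis yaw -15.6 z50 0.0847 n 6152
t 22.70 pos [0.5456 0.1536 0.21  ] yaw 164.0 | turn 88.0 shift x 0.1798 y -0.0037 z 0.0000
```

View pics/stack.png

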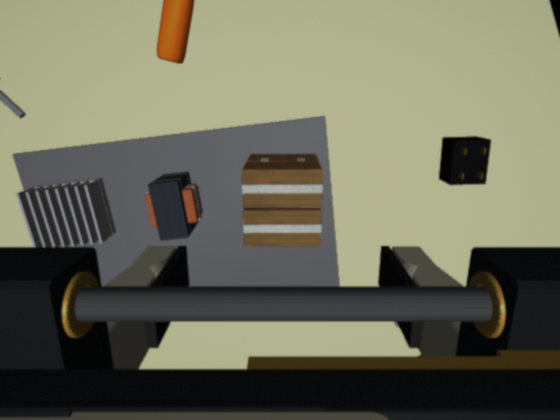

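The stack at (283,205) is even and interlocked. Next I'll measure the relay at (465,160) from this same viewpoint.

```bash
python3 - <<'E'
from h import *
c,a=look(.02,.034,c=(.5855,.329))
c,a=look(.012,.045,c=(.5855,.329))
for b in(a,a+90): plan(c[0]/1e3,c[1]/1e3,.21,b)
E
```

```text
centre [585.5 329.7] size [44.2 37.2] long axis yaw -14.4 z50 0.0286 n 1805
centre [585.5 330. ] size [44.3 37.6] long axis yaw -14.5 z50 0.0285 n 2072
t 22.80 pos [0.5449 0.1531 0.2084] yaw 164.0 | turn -1.5 shift x 0.0050 y 0.1814 z -0.0016
t 22.80 pos [0.5449 0.1531 0.2084] yaw 164.0 | turn 88.5 shift x 0.1814 y -0.0050 z -0.0016
```

{"name": "move_arm", "arguments": {
  "rows": "0 0 -1.5 0 0 0 0.0876;0 0 0 0.0013 0.0454 0 0.0876;0 0 0 0.0013 0.0454 0 0.0876;0 0 0 0.0012 0.0453 0 0.0876;0 0 0 0.0012 0.0453 0 0.0876;0 0 0 0 0 0 0.0876;0 0 0 0 0 0 0.0876;0 0 0 0 0 0 0.0876"
}}

```text
t: 23.8
eef_pos: [0.5862, 0.3294, 0.2095]
ee_rot: [-3.141, -0.0, 2.888]
force: [0.6, 0.3, -0.4]
width: 0.0879
gripper_force: 0.0
```

```bash
python3 - <<'E'
from h import *
c,a=look(.02,.034);plan(c[0]/1e3,c[1]/1e3,.0105,a)
E
```

```text
centre [585.5 330. ] size [44.5 35.8] long axis yaw -13.7 z50 0.0286 n 1684
t 23.85 pos [0.5863 0.3294 0.2098] yaw 165.4 | turn -0.8 shift x 0.0009 y 0.0004 z 0.1993
```

{"name": "move_arm", "arguments": {
  "rows": "0 0 -0.8 0.0009 0.0004 0.04 0.0876;0 0 0 0 0 0.05 0.0876;0 0 0 0 0 0.05 0.0876;0 0 0 0 0 0.04 0.0876;0 0 0 0 0 0.0125 0.07;0 0 0 0 0 0.005 0.06;0 0 0 0 0 0 0.06;0 0 0 0 0 0 0.06"
}}

```text
t: 24.85
eef_pos: [0.5864, 0.3317, 0.0139]
ee_rot: [3.139, 0.002, 2.902]
force: [0.5, 0.2, 0.8]
width: 0.0604
gripper_force: 0.0
```

{"name": "move_arm", "arguments": {
  "rows": "0 0 0 0 0 0 0.02;0 0 0 0 0 0 0.02;0 0 0 0 0 0 0.02;0 0 0 0 0 0 0.02",
  "squeeze": 12
}}

```text
t: 25.35
eef_pos: [0.5855, 0.331, 0.0122]
ee_rot: [-3.142, -0.0, 2.902]
force: [-0.4, 1.0, 1.1]
width: 0.0257
gripper_force: 0.0
```

```bash
python3 - <<'E'
from h import *
plan(.5275+.077*.9866,-.066-.077*.163,.2,-9.4)
E
```

```text
t 25.35 pos [0.5855 0.331  0.0122] yaw 166.3 | turn -4.3 shift x -0.0846 y -0.4011 z -0.1878
```

The width of 25.7 mm with no grip force doesn't fit a 36 mm relay, so I'll look.

```bash
python3 - <<'E'
from h import *
p,d,K,T=grab("wrist");s,_,_,_=grab("side");c,_,_,_=grab("scene")
cv2.imwrite("pics/rel.png",np.hstack([cv2.resize(p,(400,300)),cv2.resize(s[250:380,120:293],(400,300))]));print(arm.get_state()["width"],arm.get_state()["gripper_force"])
E
```

```text
0.02065430630211151 0.0
```

View pics/rel.png

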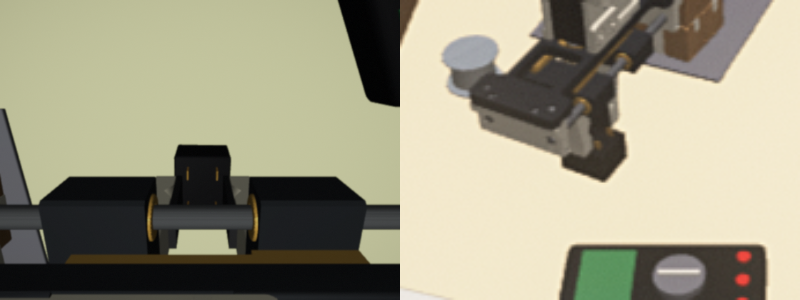

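The picture shows the relay between the fingers: a gap of about 79 px, or 34–36 mm at the earlier scale of 2.35 px/mm. So the readings contradict the picture. I'll close again, lift a little and look.

{"name": "move_arm", "arguments": {
  "rows": "0 0 0 0 0 0 0.02;0 0 0 0 0 0 0.02;0 0 0 0 0 -0.02 0.02;0 0 0 0 0 -0.02 0.02;0 0 0 0 0 0 0.02;0 0 0 0 0 0 0.02",
  "squeeze": 12
}}

```text
t: 26.25
eef_pos: [0.5852, 0.3307, 0.0516]
ee_rot: [-3.141, -0.001, 2.902]
force: [0.2, 0.5, -1.1]
width: 0.0198
gripper_force: 0.0
```

```bash
python3 - <<'E'
from h import *
p,d,K,T=grab("wrist");s,ds,Ks,Ts=grab("side")
cv2.imwrite("pics/rel2.png",np.hstack([p[160:370,140:420],s[250:355,120:260].repeat(2,0).repeat(2,1)]));print(arm.get_state()["width"],arm.get_state()["gripper_force"])
W=cloud(ds,Ks,Ts);m=(np.hypot(W[...,0]-.5855,W[...,1]-.33)<.035)&(W[...,2]<.06)&(ds>0)
h=cv2.cvtColor(s,cv2.COLOR_BGR2HSV);m&=h[...,2]<60
print(np.nanpercentile(W[m][:,2],[2,10,50,90]))
E
```

```text
0.020064358164147825 0.0
[0.0038965  0.00692666 0.02146073 0.02859753]
```

View pics/rel2.png

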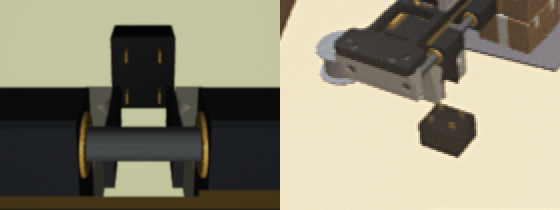

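The relay was not gripped. It still stands on the bench, so I'll raise the tool and relocate it.

{"name": "move_arm", "arguments": {
  "rows": "0 0 0 0 0 -0.05 0.0876;0 0 0 0 0 -0.06 0.0876;0 0 0 0 0 -0.05 0.0876;0 0 0 0 0 0 0.0876;0 0 0 0 0 0 0.0876"
}}

```text
t: 26.98
eef_pos: [0.585, 0.3307, 0.2112]
ee_rot: [-3.141, -0.001, 2.902]
force: [-0.4, 0.3, -0.9]
width: 0.0644
gripper_force: 0.0
```

```bash
python3 - <<'E'
from h import *
c,a=look(.02,.034,"rel3",rad=.09);plan(c[0]/1e3,c[1]/1e3,.0105,a);plan(c[0]/1e3,c[1]/1e3,.0105,a+90)
E
```

```text
centre [585.3 329.5] size [44.4 35.4] long axis yaw -13.3 z50 0.0287 n 1628
t 27.02 pos [0.5848 0.3305 0.2104] yaw 166.3 | turn -0.5 shift x -0.0007 y -0.0008 z 0.1999
t 27.02 pos [0.5848 0.3305 0.2104] yaw 166.3 | turn 89.5 shift x -0.0008 y 0.0007 z 0.1999
```

View pics/rel3.png

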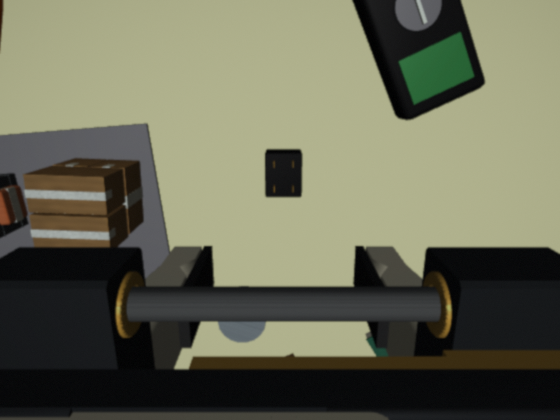

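The relay hasn't moved: (585.3, 329.5), seen at (283,173). So the fingers must have closed above it or beside it. I'll check the real fingertip height against the stated overhang.

```bash
python3 - <<'E'
from h import *
s=arm.get_state();print(arm.finger_overhang,s["eef_pos"].round(4),s["width"])
for n in("side","scene"):
    p,d,K,T=grab(n);W=cloud(d,K,T);m=(np.hypot(W[...,0]-s["eef_pos"][0],W[...,1]-s["eef_pos"][1])<.07)&(W[...,2]>.1)&(W[...,2]<.27)
    w=W[m];a=s["ee_rot"][2];q=w[:,:2]-s["eef_pos"][:2];Y=q@[np.sin(a),-np.cos(a)];X=q@[np.cos(a),np.sin(a)]
    for lo in np.arange(.19,.26,.01):
        k=(w[:,2]>=lo)&(w[:,2]<lo+.01)
        if k.sum()>3:print(n,lo.round(2),k.sum(),"x",np.percentile(X[k],[5,50,95]).round(3),"y",np.percentile(Y[k],[5,50,95]).round(3))
E
```

```text
0.008 [0.5848 0.3305 0.2104] 0.06827171771888427
side 0.22 21 x [-0.009  0.003  0.01 ] y [-0.039 -0.036  0.047]
side 0.23 135 x [-0.009  0.008  0.013] y [-0.047 -0.033  0.05 ]
side 0.24 149 x [-0.008  0.007  0.013] y [-0.045  0.037  0.05 ]
side 0.25 143 x [-0.008  0.007  0.012] y [-0.047 -0.034  0.052]
side 0.26 127 x [-0.006  0.009  0.013] y [-0.049 -0.035  0.052]
scene 0.22 11 x [-0.01  -0.002  0.008] y [-0.041  0.039  0.041]
scene 0.23 57 x [-0.014 -0.007  0.006] y [-0.055  0.035  0.045]
scene 0.24 67 x [-0.015 -0.007  0.006] y [-0.055 -0.042  0.046]
scene 0.25 72 x [-0.014 -0.007  0.008] y [-0.055 -0.003  0.047]
scene 0.26 57 x [-0.014 -0.009  0.007] y [-0.058  0.031  0.052]
```

The true fingertips are at about z = 0.228 with the TCP at 0.210. They are roughly 18 mm behind the TCP, not 8 mm ahead, so the fingers closed just above the 28 mm relay. I'll go lower in steps and watch the force.

{"name": "move_arm", "arguments": {
  "rows": "0 0 -0.5 -0.0007 -0.0008 0.04 0.07;0 0 0 0 0 0.05 0.07;0 0 0 0 0 0.05 0.07;0 0 0 0 0 0.04 0.07;0 0 0 0 0 0.018 0.07;0 0 0 0 0 0 0.07;0 0 0 0 0 0 0.07"
}}

```text
t: 28.0
eef_pos: [0.587, 0.3308, 0.0157]
ee_rot: [3.14, 0.001, 2.911]
force: [0.5, 0.5, 0.1]
width: 0.07
gripper_force: 0.0
```

{"name": "move_arm", "arguments": {
  "rows": "0 0 0 0 0 0.004 0.07;0 0 0 0 0 0.004 0.07;0 0 0 0 0 0 0.07;0 0 0 0 0 0 0.07"
}}

```text
t: 28.5
eef_pos: [0.5861, 0.33, 0.0063]
ee_rot: [3.142, 0.0, 2.911]
force: [0.0, 0.2, -0.4]
width: 0.0702
gripper_force: 0.0
```

The nominal tip is already below the bench and there is no contact, which confirms it. Going lower.

{"name": "move_arm", "arguments": {
  "rows": "0 0 0 0 0 0.004 0.07;0 0 0 0 0 0.004 0.07;0 0 0 0 0 0 0.07;0 0 0 0 0 0 0.07"
}}

```text
t: 29.0
eef_pos: [0.586, 0.33, -0.0019]
ee_rot: [-3.141, -0.0, 2.911]
force: [-0.6, -0.4, -0.4]
width: 0.0696
gripper_force: 0.0
```

```bash
python3 - <<'E'
from h import *
s=arm.get_state();a=s["ee_rot"][2];p,d,K,T=grab("side");W=cloud(d,K,T)
w=W[(np.hypot(W[...,0]-s["eef_pos"][0],W[...,1]-s["eef_pos"][1])<.06)&(W[...,2]>.005)];q=w[:,:2]-s["eef_pos"][:2];Y=q@[np.sin(a),-np.cos(a)]
print(s["eef_pos"],s["force"])
for lo in np.arange(.005,.07,.005):
    k=(w[:,2]>=lo)&(w[:,2]<lo+.005);print(lo.round(3),np.histogram(Y[k],[-.06,-.045,-.03,-.02,0,.02,.03,.045,.06])[0])
E
```

```text
[ 0.58601056  0.32997807 -0.00193675] [-0.5914622  -0.40690672 -0.36989366]
0.005 [ 0  0  0 11 30  0  0  0]
0.01 [ 0  1  0 12 34  0  0  0]
0.015 [ 1 15  0 12 28  0  2  7]
0.02 [ 5 19  0  7 36  0  6 23]
0.025 [ 3 22  1 71 69  0  4 25]
0.03 [ 2 22  0 11 14  0  9 18]
0.035 [ 5 20  0  1  1  0  3 12]
0.04 [ 3 16  0  0  0  0  4  1]
0.045 [ 3 15  0  0  0  0  4  0]
0.05 [ 4 13  0  0  0  0  2  0]
0.055 [ 5 16  0  0  0  0  2  0]
0.06 [ 4 12  0  0  0  0  0  0]
0.065 [0 8 0 0 0 0 0 0]
```

Tips are now at about 15 mm on both sides of the relay, with the relay centred. I'll go 5 mm lower and grip.

{"name": "move_arm", "arguments": {
  "rows": "0 0 0 0 0 0.005 0.07;0 0 0 0 0 0 0.07;0 0 0 0 0 0 0.02;0 0 0 0 0 0 0.02;0 0 0 0 0 0 0.02;0 0 0 0 0 0 0.02;0 0 0 0 0 0 0.02",
  "squeeze": 15
}}

```text
t: 29.92
eef_pos: [0.586, 0.3301, -0.0068]
ee_rot: [3.141, 0.0, 2.911]
force: [-0.4, -0.1, 0.3]
width: 0.0355
gripper_force: 15.0
```

```bash
python3 - <<'E'
from h import *
plan(.5275+.077*.9866,-.066-.077*.163,.15,-9.4)
E
```

```text
t 29.93 pos [ 0.586   0.3301 -0.0068] yaw 166.8 | turn -3.8 shift x -0.0839 y -0.4003 z -0.1568
```

{"name": "move_arm", "arguments": {
  "rows": "0 0 0 0 0 -0.05 0.02;0 0 0 0 0 -0.055 0.02;0 0 -3.8 0 0 -0.052 0.02;0 0 0 0 0 0 0.02"
}}

```text
t: 30.42
eef_pos: [0.5883, 0.3318, 0.1558]
ee_rot: [3.135, 0.006, 2.978]
force: [-0.7, 0.8, -0.9]
width: 0.0359
gripper_force: 15.0
```

{"name": "move_arm", "arguments": {
  "rows": "0 0 0 -0.012 -0.0572 0 0.02;0 0 0 -0.012 -0.0572 0 0.02;0 0 0 -0.012 -0.0572 0 0.02;0 0 0 -0.012 -0.0572 0 0.02;0 0 0 -0.012 -0.0572 0 0.02;0 0 0 -0.012 -0.0572 0 0.02;0 0 0 -0.012 -0.0572 0 0.02"
}}

```text
t: 31.3
eef_pos: [0.6026, -0.0806, 0.1494]
ee_rot: [-3.142, -0.001, 2.977]
force: [1.4, -0.3, -1.2]
width: 0.0362
gripper_force: 15.0
```

{"name": "move_arm", "arguments": {
  "rows": "0 0 0 0 0 0.04 0.02;0 0 0 0 0 0.04 0.02;0 0 0 0 0 0 0.02;0 0 0 0 0 0 0.02;0 0 0 0 0 0 0.02"
}}

```text
t: 31.92
eef_pos: [0.6045, -0.0784, 0.072]
ee_rot: [3.141, 0.003, 2.978]
force: [-1.0, 0.4, -0.5]
width: 0.0359
gripper_force: 15.0
```

```bash
python3 - <<'E'
from h import *
c,a=look(.028,.045,c=(.5275,-.066))
c=np.array(c)/1e3;b=np.radians(-9.4);plan(*(c+.077*np.array([np.cos(b),np.sin(b)])),-.002,-9.4)
p,d,K,T=grab("wrist");cv2.imwrite("pics/rp.png",p)
E
```

```text
centre [ 521.8 -101.3] size [59.9  2.9] long axis yaw -9.3 z50 0.0363 n 822
t 31.98 pos [ 0.6044 -0.0784  0.0719] yaw 170.6 | turn 0.0 shift x 0.0007 y -0.0361 z 0.0739
```

View pics/rp.png

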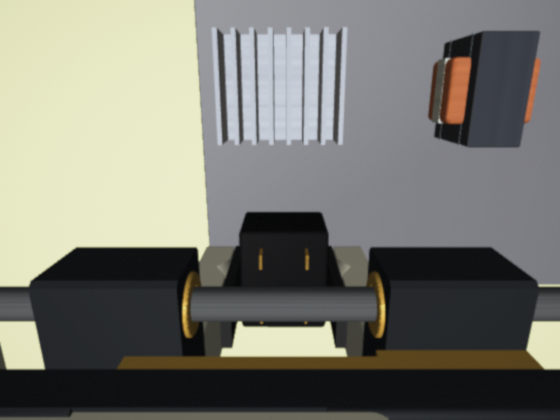

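Relay held at (285,265), in line with the heat sink at (280,88). Lowering.

{"name": "move_arm", "arguments": {
  "rows": "0 0 0 0 -0.0015 0.04 0.02;0 0 0 0 0 0.02 0.02;0 0 0 0 0 0.009 0.02;0 0 0 0 0 0.003 0.02;0 0 0 0 0 0 0.02;0 0 0 0 0 0 0.02;0 0 0 0 0 0 0.02"
}}

```text
t: 32.9
eef_pos: [0.6034, -0.0802, -0.0012]
ee_rot: [3.141, 0.001, 2.977]
force: [0.0, -1.1, -0.7]
width: 0.0357
gripper_force: 15.0
```

{"name": "move_arm", "arguments": {
  "rows": "0 0 0 0 0 0.0017 0.02;0 0 0 0 0 0 0.02;0 0 0 0 0 0 0.05;0 0 0 0 0 0 0.07;0 0 0 0 0 0 0.07;0 0 0 0 0 0 0.07;0 0 0 0 0 -0.03 0.07;0 0 0 0 0 -0.05 0.07"
}}

```text
t: 33.9
eef_pos: [0.6015, -0.0804, 0.0755]
ee_rot: [-3.14, -0.004, 2.977]
force: [0.7, 0.1, -0.5]
width: 0.0699
gripper_force: 0.0
```

{"name": "move_arm", "arguments": {
  "rows": "0 0 0 0 0 -0.06 0.0876;0 0 0 0 0 -0.06 0.0876;0 0 0 0 0 -0.06 0.0876;0 0 0 0 0 0 0.0876;0 0 0 0 0 0 0.0876;0 0 0 0 0 0 0.0876"
}}

```text
t: 34.65
eef_pos: [0.6023, -0.0802, 0.2549]
ee_rot: [-3.141, -0.003, 2.977]
force: [0.8, -0.2, 0.3]
width: 0.0876
gripper_force: 0.0
```

```bash
python3 - <<'E'
from h import *
print(arm.get_state()["eef_pos"])
look(.028,.037);c,a=look(.043,.06,c=(.546,.042));look(.076,.095,c=(.563,.148))
p,d,K,T=grab("wrist");cv2.imwrite("pics/fin.png",p)
W=cloud(d,K,T);m=(np.hypot(W[...,0]-.5275,W[...,1]+.066)<.052)&(W[...,2]>.028)&(W[...,2]<.045)
m&=(W[...,0]<.57);print("hs",cv2.minAreaRect((W[m][:,:2]*1000).astype(np.float32)))
E
```

```text
[ 0.60227475 -0.08022469  0.25487514]
centre [602.2 -80.6] size [43.6 35.1] long axis yaw -8.7 z50 0.0327 n 1311
centre [547.1  42.6] size [55.3 31.8] long axis yaw -9.5 z50 0.0508 n 1829
centre [580.2 142.5] size [67.1 33. ] long axis yaw 74.1 z50 0.0848 n 2831
hs ((527.2949829101562, -68.12469482421875), (69.54891967773438, 59.96392822265625), 80.66832733154297)
```

View pics/fin.png

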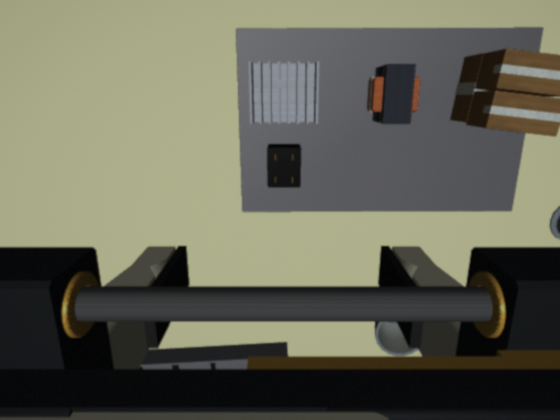

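The picture shows the relay at (284,166) directly behind the heat sink at (284,92), and the transformer at (395,94) in line with the stack at (520,90). In the heat sink's frame the relay is at x = 76 mm, y ≈ 0 mm. The tool is clear, so I'm handing in.

```bash
python3 -c "
from station import arm
print(arm.job_done())"
```

```text
the job is handed in; nothing more can be done
None
```

I handed the job in at about 35 s of the 112 s, with no verdict returned; at my last measurements the cartons, transformer and relay were all within the limits, and the pair and heat sink within about 2 mm of where they started.

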